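Close a bowl-repair jig and nip up its wing nut

ROBOT

A 6-joint arm with a two-finger parallel gripper is mounted at the origin on the work surface. World frame = base frame: x ahead of the robot, y to its left, z up, the work surface at z = 0. Lengths are in m, angles in degrees, forces in N, time in s.
With the tool pointing down it reaches from about 0.3 to 0.75 m from the base axis. Payload 8.5 kg.
Tool frame: the origin (TCP) lies at the very end of the fingers, on their centre line; the grasp point (between the pads) lies 19 mm behind it; z points along the fingers, y is the line along which they close (so a half turn about z gives the same grasp; the last joint's range is limited). The gripper opens to 85 mm and grips with 20 to 120 N. Pads are 22 mm wide; open, the fingers measure 114 mm over their backs; the gripper's body (76 mm by 85 mm) begins 54 mm behind the grasp point. The pads swing forward as they close: fully open they stand 13 mm farther back than shut.
Start: joints at [-76.679, 21.807, 74.336, -0, 83.858, -12.336], TCP at [0.238, -0.496, 0.231] pointing down, gripper open.
Joint ranges: [-178.18, 178.18], [-50.72, 133.34], [12.68, 142.11], [-81.47, 261.47], [9.98, 163.14], [-165.26, 165.26]. Speed limits (degrees/s): [136.94, 136.94, 180, 180, 180, 180].

INTERFACE

Orientations are given as a 3x3 rotation matrix whose columns are the frame's x, y, z axes.
In Python, from rig import env gives the robot as it stands.
- The arm moves only by the tool move_arm, never from a script. Its argument "plan" is a list of rows, each a list of 7 numbers: the turn, a rotation vector about the tool's x, y, z in degrees, then the shift along the tool's x, y, z in cm, then the gripper command: -1 is shut, 1 is fully open, values between are in proportion. In form: [[ax, ay, az, tx, ty, tz, jaw], ...]. A call has 1 to 5 rows; each row is the pose to reach, as a shift and turn from the pose commanded when the call began, along the tool's axes at that moment; what a row does not reach only later rows make up. A row lasts 1/10 s, in which the tool goes at most 50 mm and 8.59 degrees, less where a joint would pass 70% of its speed; a pose out of reach is approached as far as the arm can. A call with a gripper value outside its range is refused whole. The fingers move at their own pace and stop on an object; "squeeze" is the grip in N (left out, the last holds). Time passes only in rows, so rows that repeat a pose let the fingers close. It gives the time, the measured TCP pose, the force, the opening and the grip force at its end, in the units of the state.
- env.observe(): the state, without advancing time (a new reading comes with each control period).
- env.get_image(name): name is "scene" or "top"; returns a dict with "color" (384x512x3 uint8, red, green, blue), "fov_y" (degrees; the focal length in pixels is half the picture's height over the tangent of half this angle, whatever the lens; pixels are square), "cx", "cy" (the principal point, pixels), "distortion" ([k1, k2, p1, p2, k3] as OpenCV has them; the pictures are not rectified), "R" (3x3) and "t" (3): a world point X has camera coordinates R X + t. Camera axes: x right, y down, z forward; pixel columns grow to the right and rows downward; lengths in m; the calibration is good to about 2 mm. A picture is of the moment at which its call begins. There is no depth.
- env.close_job(): hands the job in; it is judged then, once.
Trained networks look in a picture, given as the dict that the camera call returned (one of the last four; its "shot" number tells which), for a name from the list of things; names that differ only in an ending like _2 or _b are one class to them, and where a whole thing is asked for, a point or a joint stands for the part that bears it (a point fixed in the world has none). Each returns a list of dicts, best first, with "conf" (0 to 1); they miss things now and then, are a little off and sometimes report something else, mostly with a low value. They report only what shows in the picture. A call takes as long as a camera call.
- env.outline_of(target, picture): "mask" (384x512 bool, what is visible of it) and "bbox" ([centre column, centre row, width, height] in pixels, round what is visible of it).
- env.tip_of(target, picture): "pixel" ([column, row] in pixels: a listed point, or the origin of a listed thing).
The state is a dict: "time_s": time; "q": joint angles; "qvel": joint speeds; "joint_efforts": joint torques, N m; "position": TCP position; "tool_rot": TCP orientation; "ft_force": force on the tool from outside, world axes, zero at the start; "wrist_torque": the same for the moment, N m; "grip_width": finger opening in m; "gripper_force": force on a finger pad.
Only numpy, scipy, OpenCV 4.12 (cv2) and the standard library are available. Lean on these libraries where they do the work, as an engineer would, in place of code of your own. Each camera call takes 0.05 s, during which the arm holds its last target. There are 200 camera calls.

TASK

Clamp the upside-down bowl in the repair jig: slide the slotted wooden jaw forward until its cork face just rests against the bowl's rim, pressing gently, then turn the wing nut between the channel walls clockwise until it is snug and holds the jaw down firmly, but do not force it so hard that it bruises the wood. Keep the robot off the bowl, do not shove the bowl out of its place, let go of everything at the end and leave the other things on the bench where they are.

Things in the scene. Friction and masses are not known exactly. Their poses are not given: they have to be found in the camera images.
- jig: fixed repair jig. Origin: on the bench under the upright stud; x = the way the jaw closes (towards the bowl), z up. Plywood bed 18 thick, x -152 to 222, y -95 to 95 mm. On it an aluminium U-channel for the jaw: x -75 to 30, inside width 68, walls 4 thick, tops 76 above the bench. Steel stud 7 dia, top 63 above the bench. Two 20 mm dowel stops, 63 high, behind the bowl
- nut: steel wing nut with a nylon ring, on the stud above its washer. Origin: centre of its underside (on the washer), z up, x along its wings. Hub 20 dia, top 8 above the origin; wings 8 thick (y), 53 tip to tip, from 6 to 33 above the origin. Clockwise from above drives it down, 3 mm a turn, at a steady 0.2 N m until the washer bears on the jaw; then the moment climbs about 0.15 N m per rad
- washer: steel washer 30 dia, 2 thick, under the wing nut on the stud; goes up and down with the nut but does not turn. Origin: centre of its underside. At the start it is 0.3 to 1.4 mm clear of the jaw. The jaw is held once the nut takes 0.24 N m, is well snug at 0.26 to 0.32, and the wood is bruised over 0.36
- jaw: loose beech slide lying in the channel, its slot over the stud. Origin: on its underside, x towards the bowl, z up. 154 long (x -104 to 50), 67 wide, 20 thick; its front end is cork. At the tail an upright handle block stands on it. At the start it is drawn back 14 to 32 mm from the bowl
- jaw_face (a point): middle of the jaw's front (cork) face, 10 above the jaw's underside, x towards the bowl
- jaw_handle (a point): centre of the jaw's handle block, 18 (x) x 40 (y) x 38 (z) mm, on the jaw's tail, behind the open end of the channel; block from 41 to 79 above the bench
- bowl: glazed footed ceramic bowl standing upside down on the bed against the two dowel stops, loose, about 0.8 kg. Origin: centre of its rim, on the bed, 18 above the bench, 125 ahead of the stud. Rim 150 dia, upright for 26 mm, then it narrows to the foot ring, 74 dia, top 86 above the origin
- glaze_jar: bystander: white jar, 60 dia, 85 high, origin at its underside
- brush_cup: bystander: terracotta cup, 68 dia, 80 high, origin at its underside
- plaster_figure: bystander: small white plaster figure, 60 dia, 110 high, origin at its underside
- cast_block: bystander: terracotta block 80 x 55 x 35, origin at its underside

How it is judged:
By the outcome, as a careful person would: the job done as asked, in the order asked, and still so for the second after the job is handed in, with the robot touching nothing.
It also fails if it takes over 72 s, if anything falls off the work surface, if the arm or the gripper's body presses on something with over 40 N, if the wrist force passes 120 N, or if a joint passes its speed limit or range.

## Working session

There is one attempt and no reset: what is moved stays moved. The work goes in short steps, Python scripts to look and compute and a tool call to move; the robot and the scene stay as the last step left them, time stands still between calls to the robot, and variables do not carry over. Pictures are saved under pics/ and viewed, at most 10 in all, crops included, and the job is handed in when it is done.

Besides the shell and the picture viewer there is one more tool, called after "Request:" as name([rows], argument=value, ...), one row to a line, values as JSON. move_arm: Moves the arm, as the interface text tells. Its arguments: {"type":"object","properties":{"plan":{"type":"array"},"squeeze":{"type":"number"}},"required":["plan"]}

```bash
ls; mkdir -p pics; cat > h.py <<'E'
import numpy as np, cv2
from rig import env
def K(p):
    h=p["color"].shape[0]; f=h/2/np.tan(np.radians(p["fov_y"])/2)
    return np.array([[f,0,p["cx"]],[0,f,p["cy"]],[0,0,1]])
def ray(p,px):
    u=cv2.undistortPoints(np.array([[px]],float),K(p),np.array(p["distortion"],float))[0,0]
    R=np.array(p["R"]);t=np.array(p["t"]); d=R.T@np.array([u[0],u[1],1]); return -R.T@t,d
def at_z(p,px,z):
    c,d=ray(p,px); return c+d*(z-c[2])/d[2]
def proj(p,X):
    R=np.array(p["R"]);t=np.array(p["t"],float)
    return cv2.projectPoints(np.array(X,float).reshape(-1,3),cv2.Rodrigues(R)[0],t,K(p),np.array(p["distortion"],float))[0][:,0]
def tri(obs):
    A=np.zeros((3,3));b=np.zeros(3)
    for p,px in obs:
        c,d=ray(p,px);d=d/np.linalg.norm(d);M=np.eye(3)-np.outer(d,d);A+=M;b+=M@c
    return np.linalg.solve(A,b)
E
cat > a.py <<'E'
from h import *
P={n:env.get_image(n) for n in("scene","top")}
for n in P: cv2.imwrite(f"pics/{n}0.png",P[n]["color"][:,:,::-1])
for o in "jig nut washer jaw jaw_face jaw_handle bowl glaze_jar brush_cup plaster_figure cast_block".split():
    ob=[]
    for n in P:
        r=env.tip_of(o,P[n])
        if r: print(o,n,np.round(r[0]["pixel"],1),round(r[0]["conf"],2)); ob.append((P[n],r[0]["pixel"]))
    if len(ob)==2:
        X=tri(ob);print("   ",X.round(4),[np.linalg.norm(proj(p,X)[0]-px).round(1) for p,px in ob])
for n in P:
  print(n,(-np.array(P[n]["R"]).T@P[n]["t"]).round(3))
s=env.observe();print(s)
E
python3 a.py
```

```text
pics
jig top [263.3 198.9] 0.61
nut scene [251.6 192.7] 0.56
nut top [259.3 195.1] 0.51
    [ 0.5239 -0.0153  0.0581] [np.float64(0.0), np.float64(0.0)]
washer scene [250.  195.6] 0.67
washer top [264.2 197.7] 0.46
    [ 0.5192 -0.0293  0.0277] [np.float64(1.1), np.float64(1.0)]
jaw scene [243.5 190.6] 0.65
jaw top [267.7 202.8] 0.97
    [ 0.5078 -0.0508  0.0237] [np.float64(2.2), np.float64(2.2)]
jaw_face scene [256.5 199.6] 0.61
jaw_face top [254.3 195.5] 0.87
    [0.5256 0.0029 0.0374] [np.float64(0.6), np.float64(0.6)]
jaw_handle scene [223.7 172.9] 0.64
jaw_handle top [298.6 198.1] 0.88
    [ 0.5118 -0.1423  0.0598] [np.float64(1.0), np.float64(1.0)]
bowl scene [277.4 221.4] 0.96
bowl top [227.5 193.5] 0.93
    [0.5389 0.0945 0.0058] [np.float64(0.5), np.float64(0.5)]
glaze_jar scene [339.6 285.6] 0.81
glaze_jar top [152.8 172.1] 0.88
    [ 0.6164  0.3578 -0.004 ] [np.float64(1.3), np.float64(1.0)]
brush_cup scene [173.3 142.2] 0.75
brush_cup top [380.6 220.3] 0.67
    [ 0.452  -0.4356 -0.0122] [np.float64(1.0), np.float64(1.2)]
plaster_figure scene [370.1 236.4] 0.65
plaster_fi
[... 384 characters left out ...]
8577854e+01, -1.23353374e+01]), 'qvel': array([ 0.0355258 ,  0.00836806, -0.05813597, -0.08233305,  0.05275699,
        0.04491069]), 'joint_efforts': array([ 1.85528908e-03, -4.48321474e+01, -2.31459707e+01, -3.01498960e-05,
        5.07245441e-04,  4.15111444e-06]), 'position': array([ 0.23814804, -0.49576636,  0.23134125]), 'tool_rot': array([[ 9.01398788e-01,  4.32989867e-01,  1.83082709e-05],
       [ 4.32989867e-01, -9.01398787e-01, -4.54526296e-05],
       [-3.17747488e-06,  4.88982410e-05, -9.99999999e-01]]), 'ft_force': array([0.77404259, 0.08446045, 0.69560434]), 'wrist_torque': array([ 0.05381313,  0.02349092, -0.04539133]), 'gripper_force': 0.0, 'grip_width': 0.08519748570567598}
```

```bash
python3 - <<'E'
import cv2
s=cv2.imread("pics/scene0.png");t=cv2.imread("pics/top0.png")
cv2.imwrite("pics/s1.png",cv2.resize(s[130:280,180:380],None,fx=4,fy=4,interpolation=cv2.INTER_CUBIC))
cv2.imwrite("pics/t1.png",cv2.resize(t[135:255,180:340],None,fx=5,fy=5,interpolation=cv2.INTER_CUBIC))
E
```

```text
(no output)
```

View pics/s1.png

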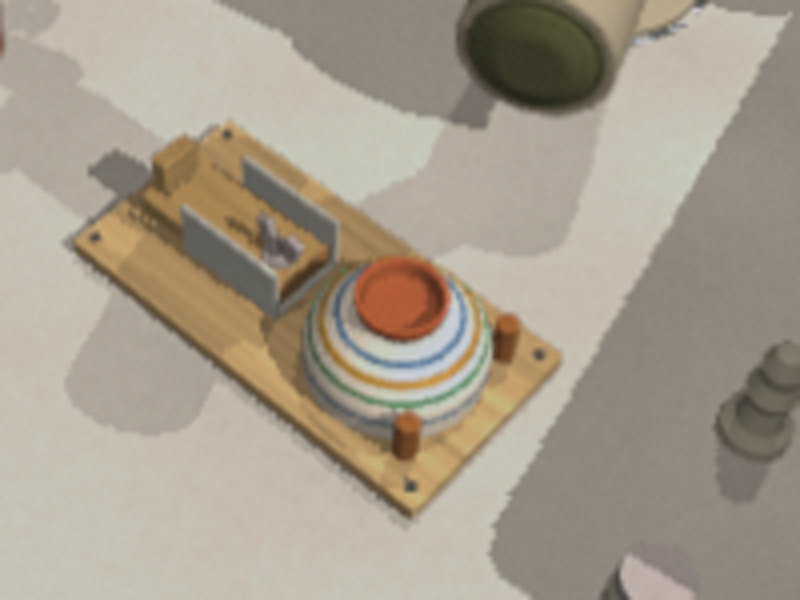

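View pics/t1.png

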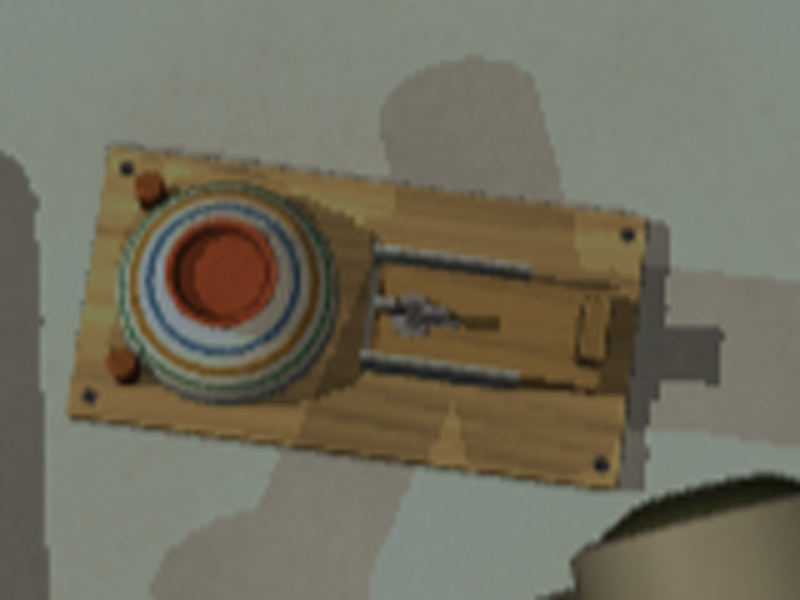

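View pics/scene0.png

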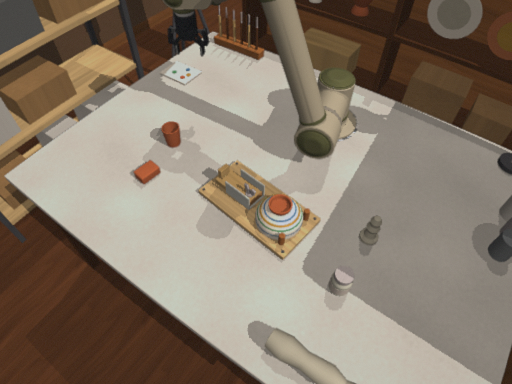

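```bash
cat > b.py <<'E'
from h import *
from scipy.optimize import least_squares
P={n:env.get_image(n) for n in("scene","top")}
C=[(222,-95),(-152,-95),(-152,95),(222,95)]
C=[(a/1e3,b/1e3,.018) for a,b in C]
obs={"top":[(201.6,164.4),(310,178),(303.6,232.6),(193.6,218)],"scene":[(282.5,257.3),(198.9,189.5),(237,160.5),(320.5,218.75)]}
def W(v,L):
    c,s=np.cos(v[2]),np.sin(v[2]);L=np.array(L,float).reshape(-1,3)
    return np.c_[v[0]+c*L[:,0]-s*L[:,1],v[1]+s*L[:,0]+c*L[:,1],L[:,2]]
for use in(["top"],["scene"],["top","scene"]):
    r=least_squares(lambda v:np.concatenate([(proj(P[n],W(v,C))-obs[n]).ravel() for n in use]),[.523,-.02,1.46],loss="soft_l1",x_scale=[.01,.01,.05])
    print(use,r.x[:2].round(4),np.degrees(r.x[2]).round(2),r.fun.round(1))
v=r.x;np.save("jig.npy",v)
def J(X): 
    d=np.array(X[:2])-v[:2];c,s=np.cos(v[2]),np.sin(v[2]);return np.array([c*d[0]+s*d[1],-s*d[0]+c*d[1]])*1e3
for n in P:
    for o,z in(("jaw_handle",.06),("jaw_face",.031),("jaw",.021),("nut",.044),("bowl",.018)):
        r=env.tip_of(o,P[n])
        if r: print(n,o,J(at_z(P[n],r[0]["pixel"],z)).round(1),round(r[0]["conf"],2))
    for o,z in(("nut",.065),("jaw_handle",.079)):
        r=env.outline_of(o,P[n])
        if r:
            m=r[0]["mask"];print(n,o,round(r[0]["conf"],2),m.sum(),np.round(r[0]["bbox"],1))
    # predicted overlay
    k=6;im=P[n]["color"][:,:,::-1]
    u0,v0=(proj(P[n],W(v,(-.03,0,.05)))[0]-[55,40]).astype(int)
    cr=cv2.resize(im[v0:v0+90,u0:u0+115],None,fx=k,fy=k,interpolation=cv2.INTER_CUBIC)
    for L in [(0,0,.063),(0,0,.043)]+[(x,y,.076) for x in(-.075,.03) for y in(-.034,.034,)]:
        q=((proj(P[n],W(v,L))[0]-[u0,v0]+.5)*k).astype(int);cv2.circle(cr,tuple(int(a) for a in q),3,(0,0,255),1)
    cv2.imwrite(f"pics/{n}2.png",cr);print(u0,v0)
E
python3 b.py
```

```text
['top'] [ 0.5174 -0.0262] 82.54 [ 0.3 -0.3 -0.3 -0.1  0.2  0.1 -0.2  0.3]
['scene'] [ 0.5197 -0.0252] 82.1 [ 0.   0.5 -0.9  0.1  0.3 -1.1  0.4 -0.2]
['top', 'scene'] [ 0.5184 -0.0259] 82.31 [ 0.4 -0.8 -0.3 -0.2 -0.1 -0.  -0.4 -0.3  0.3 -0.  -0.9 -0.   0.2 -1.4
  0.4 -0.8]
scene jaw_handle [-129.2  -10.4] 0.87
scene jaw_face [25.9  4.1] 0.91
scene jaw [-33.3 -10.7] 0.66
scene nut [6.  6.3] 0.4
scene bowl [128.4  -0.8] 0.72
scene nut 0.48 24 [251.7 189.1   7.5   7.1]
scene jaw_handle 0.69 679 [237.5 183.1  45.3  39.8]
188 146
top jaw_handle [-115.1   -3.2] 0.85
top jaw_face [31.  -5.7] 0.94
top jaw [-22.8   2.5] 0.85
top bowl [125.2  -3.5] 0.98
top nut 0.52 719 [279.6 198.9  46.9  24.4]
top jaw_handle 0.91 807 [278.1 199.4  48.9  29.1]
216 158
```

View pics/scene2.png

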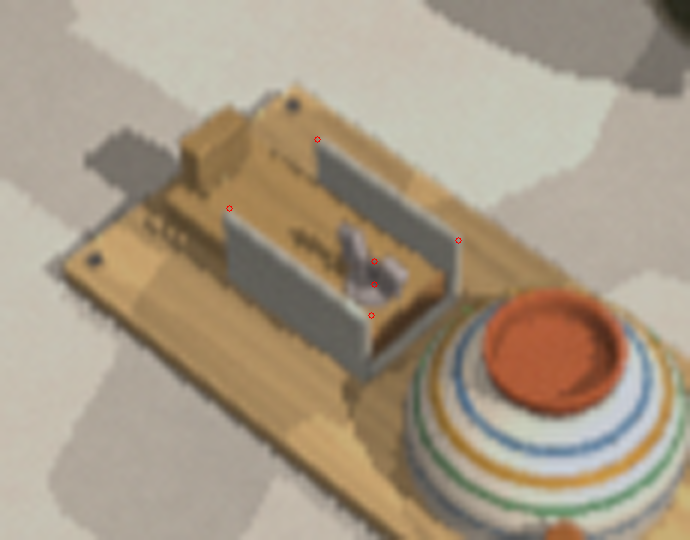

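View pics/top2.png

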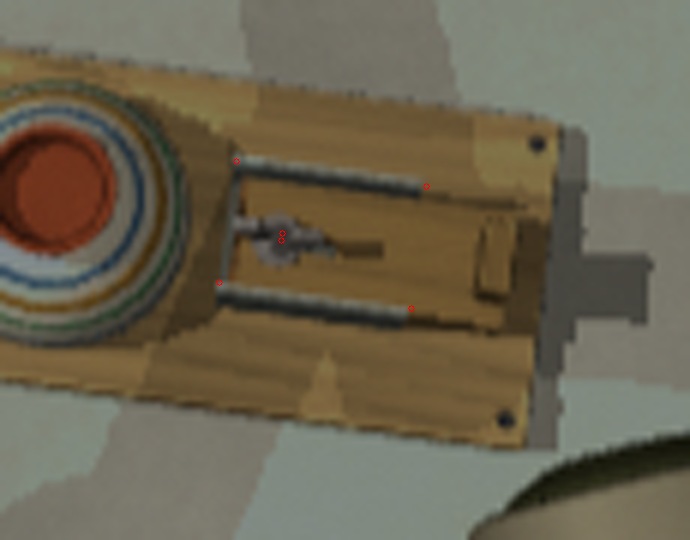

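```bash
cat > c.py <<'E'
from h import *
P={n:env.get_image(n) for n in("scene","top")}
v=np.load("jig.npy")
def J(X): 
    d=np.array(X[:2])-v[:2];c,s=np.cos(v[2]),np.sin(v[2]);return np.array([c*d[0]+s*d[1],-s*d[0]+c*d[1]])*1e3
f=lambda n,c,z:J(at_z(P[n],np.array(c)/6+np.array({"top":(216,158),"scene":(188,146)}[n])-.4,z)).round(1)
print("wing top",f("top",(238,223),.074),f("top",(325,241),.074))
print("wing scene",f("scene",(348,228),.074),f("scene",(400,268),.074))
print("handle top corners top",[f("top",c,.079) for c in((485,218),(515,222),(505,300),(477,296))])
print("handle top corners scene",[f("scene",c,.079) for c in((182,150),(230,108),(248,120),(196,160))])
c,s=np.cos(v[2]),np.sin(v[2])
for x in(-.175,-.15,-.13,0):print(x,(v[0]+c*x).round(4),(v[1]+s*x).round(4))
E
python3 c.py
```

```text
wing top [24.2 -0.3] [-24.1   3.2]
wing scene [-19.8   0.9] [19.1 -0.1]
handle top corners top [array([-108.7,  -20.1]), array([-125.1,  -20.1]), array([-124.6,   23.3]), array([-109.4,   23.2])]
handle top corners scene [array([-121.9,  -24.2]), array([-124.6,   15.6]), array([-110.9,   16.1]), array([-111.,  -24.])]
-0.175 0.4949 -0.1993
-0.15 0.4983 -0.1745
-0.13 0.501 -0.1547
0 0.5184 -0.0259
```

Request:
move_arm([
  [0, 0, -8, 4.2, -1.9, 0, -1],
  [0, 0, -16, 8.4, -3.8, 0, -1],
  [0, 0, -24, 12.6, -5.7, 0, -1],
  [0, 0, -32, 16.8, -7.6, 0, -1],
  [0, 0, -40, 21, -9.5, 0, -1],
], squeeze=20)

```text
time_s: 2.6
position: [0.3872, -0.3177, 0.2315]
tool_rot: [[0.407, 0.913, 0.0], [0.913, -0.407, -0.0], [-0.0, 0.0, -1.0]]
ft_force: [0.5, -0.1, 0.4]
grip_width: 0.0121
gripper_force: 0.0
```

```bash
cat > g.py <<'E'
# usage: g.py jx jy z yaw_rel_jig : remaining shift/turn in tool axes (cm,deg)
import sys; from h import *
from scipy.spatial.transform import Rotation as Ro
v=np.load("jig.npy");c,s=np.cos(v[2]),np.sin(v[2]);s0=env.observe()
R=np.array(s0["tool_rot"]);p=np.array(s0["position"])
d=p[:2]-v[:2];print("t",round(s0["time_s"],2),"jig pos",(np.array([c*d[0]+s*d[1],-s*d[0]+c*d[1],p[2]])*1e3).round(1),"yaw",round(np.degrees(np.arctan2(R[1,0],R[0,0])-v[2]),2),"q6",s0["q"][5].round(1),
 "F jig",np.round([c*s0["ft_force"][0]+s*s0["ft_force"][1],-s*s0["ft_force"][0]+c*s0["ft_force"][1],s0["ft_force"][2]],2),"Mz",round(s0["wrist_torque"][2],3),"w",round(s0["grip_width"]*1e3,1))
if len(sys.argv)>1:
    x,y,z,a=map(float,sys.argv[1:5]);x/=1e3;y/=1e3
    t=np.array([v[0]+c*x-s*y,v[1]+s*x+c*y,z/1e3]);a=np.radians(a)+v[2]
    T=np.array([[np.cos(a),np.sin(a),0],[np.sin(a),-np.cos(a),0],[0,0,-1]]).T.T
    print("go cm",(R.T@(t-p)*100).round(2),"rotvec",np.degrees(Ro.from_matrix(R.T@T).as_rotvec()).round(2))
E
python3 g.py -160 0 100 0
```

```text
t 2.6 jig pos [-306.7   90.9  231.5] yaw -16.34 q6 -28.9 F jig [ 0.02 -0.54  0.38] Mz -0.031 w 12.1
go cm [16.64  4.59 13.15] rotvec [ 2.000e-02  1.000e-02 -1.634e+01]
```

Request:
move_arm([
  [0, 0, -6, 4, 1.1, 2.2, -1],
  [0, 0, -12, 8, 2.3, 5, -1],
  [0, 0, -16.3, 12, 3.4, 8, -1],
  [0, 0, -16.3, 15.2, 4.2, 11, -1],
  [0, 0, -16.3, 15.2, 4.2, 13, -1],
])

```text
time_s: 3.1
position: [0.4884, -0.1946, 0.0994]
tool_rot: [[0.136, 0.991, -0.001], [0.991, -0.136, 0.002], [0.001, -0.001, -1.0]]
ft_force: [-1.0, -0.6, 0.7]
grip_width: 0.0001
gripper_force: 0.0
```

```bash
python3 g.py -150 0 54 0
```

```text
t 3.1 jig pos [-171.3    7.1   99.4] yaw -0.11 q6 -26.9 F jig [-0.78  0.92  0.69] Mz 0.012 w 0.1
go cm [2.12 0.71 4.54] rotvec [-0.08 -0.08 -0.11]
```

Request:
move_arm([
  [0, 0, 0, 0, 0.7, 2, -1],
  [0, 0, 0, 0.8, 0.7, 4.4, -1],
  [0, 0, 0, 2.1, 0.7, 4.4, -1],
  [0, 0, 0, 2.1, 0.7, 4.4, -1],
])

```text
time_s: 3.5
position: [0.4971, -0.1768, 0.0577]
tool_rot: [[0.139, 0.99, -0.001], [0.99, -0.139, 0.001], [0.001, -0.001, -1.0]]
ft_force: [0.5, -0.2, 0.4]
grip_width: 0.0002
gripper_force: 0.0
```

```bash
python3 g.py -115 0 54 0
```

```text
t 3.5 jig pos [-152.4    0.8   57.7] yaw -0.27 q6 -24.5 F jig [-0.15 -0.52  0.43] Mz 0.02 w 0.2
go cm [3.74 0.07 0.37] rotvec [-0.04 -0.03 -0.27]
```

Request:
move_arm([
  [0, 0, 0, 0.5, 0.07, 0.2, -1],
  [0, 0, 0, 1.0, 0.07, 0.3, -1],
  [0, 0, 0, 1.5, 0.07, 0.3, -1],
  [0, 0, 0, 2.0, 0.07, 0.3, -1],
  [0, 0, 0, 2.4, 0.07, 0.3, -1],
])

```text
time_s: 4.0
position: [0.5015, -0.1548, 0.0549]
tool_rot: [[0.14, 0.99, 0.001], [0.99, -0.14, -0.001], [-0.001, 0.001, -1.0]]
ft_force: [-1.6, -3.8, 3.7]
grip_width: 0.0
gripper_force: 2.1
```

```bash
python3 g.py -115 0 54 0
```

```text
t 4.0 jig pos [-130.    -0.6   54.9] yaw -0.35 q6 -22.0 F jig [-3.96  1.08  3.67] Mz 0.023 w 0.0
go cm [ 1.5  -0.07  0.09] rotvec [ 0.08  0.07 -0.35]
```

Request:
move_arm([
  [0, 0, 0, 0.3, 0, 0, -1],
  [0, 0, 0, 0.5, 0, 0, -1],
  [0, 0, 0, 0.7, 0, 0, -1],
  [0, 0, 0, 0.9, 0, 0, -1],
  [0, 0, 0, 0.9, 0, 0, -1],
])

```text
time_s: 4.5
position: [0.5024, -0.1454, 0.0543]
tool_rot: [[0.14, 0.99, -0.0], [0.99, -0.14, 0.0], [0.0, -0.0, -1.0]]
ft_force: [1.0, -2.4, 2.5]
grip_width: 0.0
gripper_force: 1.3
```

```bash
python3 g.py -115 0 54 0
```

```text
t 4.5 jig pos [-120.6   -0.2   54.3] yaw -0.35 q6 -21.1 F jig [-2.22 -1.27  2.46] Mz -0.007 w 0.0
go cm [ 0.56 -0.02  0.03] rotvec [-0.   -0.02 -0.35]
```

Measuring the remaining gap from a picture would not beat feeling it; continue in 1 mm rows.

Request:
move_arm([
  [0, 0, 0, 0.1, 0, 0, -1],
  [0, 0, 0, 0.2, 0, 0, -1],
  [0, 0, 0, 0.3, 0, 0, -1],
  [0, 0, 0, 0.3, 0, 0, -1],
])

```text
time_s: 4.9
position: [0.5028, -0.1424, 0.0543]
tool_rot: [[0.14, 0.99, -0.0], [0.99, -0.14, 0.0], [0.0, -0.0, -1.0]]
ft_force: [0.6, -3.7, 2.0]
grip_width: 0.0001
gripper_force: 1.3
```

```bash
python3 g.py
```

```text
t 4.9 jig pos [-1.176e+02 -1.000e-01  5.430e+01] yaw -0.35 q6 -20.8 F jig [-3.58 -1.1   2.01] Mz 0.023 w 0.1
```

Request:
move_arm([
  [0, 0, 0, 0.08, 0, 0, -1],
  [0, 0, 0, 0.16, 0, 0, -1],
  [0, 0, 0, 0.2, 0, 0, -1],
  [0, 0, 0, 0.2, 0, 0, -1],
])

```text
time_s: 5.3
position: [0.503, -0.1405, 0.0542]
tool_rot: [[0.14, 0.99, -0.0], [0.99, -0.14, 0.0], [0.0, -0.0, -1.0]]
ft_force: [0.1, -1.7, 1.7]
grip_width: 0.0003
gripper_force: 1.1
```

```bash
python3 g.py
```

```text
t 5.3 jig pos [-1.156e+02 -1.000e-01  5.420e+01] yaw -0.35 q6 -20.6 F jig [-1.65 -0.29  1.66] Mz -0.009 w 0.3
```

Request:
move_arm([
  [0, 0, 0, 0.05, 0, 0, -1],
  [0, 0, 0, 0.1, 0, 0, -1],
  [0, 0, 0, 0.15, 0, 0, -1],
  [0, 0, 0, 0.15, 0, 0, -1],
])

```text
time_s: 5.7
position: [0.5033, -0.1397, 0.0543]
tool_rot: [[0.14, 0.99, -0.0], [0.99, -0.14, -0.001], [-0.001, 0.0, -1.0]]
ft_force: [-0.7, -5.6, 1.2]
grip_width: 0.0002
gripper_force: 2.9
```

```bash
python3 g.py
```

```text
t 5.7 jig pos [-114.8   -0.3   54.3] yaw -0.35 q6 -20.4 F jig [-5.63 -0.02  1.23] Mz 0.007 w 0.2
```

Request:
move_arm([
  [0, 0, 0, 0.04, 0, 0, -1],
  [0, 0, 0, 0.04, 0, 0, -1],
])

```text
time_s: 5.9
position: [0.5034, -0.1395, 0.0544]
tool_rot: [[0.14, 0.99, 0.0], [0.99, -0.14, -0.001], [-0.001, 0.0, -1.0]]
ft_force: [-1.0, -7.5, 0.2]
grip_width: 0.0003
gripper_force: 3.6
```

```bash
python3 g.py
```

```text
t 5.9 jig pos [-114.7   -0.4   54.4] yaw -0.35 q6 -20.4 F jig [-7.61  0.03  0.21] Mz -0.044 w 0.3
```

Request:
move_arm([
  [0, 0, 0, -0.5, 0, 0, -1],
  [0, 0, 0, -2.0, 0, 0, -1],
  [0, 0, 0, -2.0, 0, -4, -1],
  [0, 0, 0, -2.0, 0, -8, -1],
  [0, 0, 0, -2.0, 0, -8, -1],
])

```text
time_s: 6.4
position: [0.5023, -0.1603, 0.1388]
tool_rot: [[0.14, 0.99, 0.008], [0.99, -0.14, -0.004], [-0.003, 0.008, -1.0]]
ft_force: [-0.2, 0.1, -0.2]
grip_width: 0.0001
gripper_force: 0.0
```

```bash
python3 g.py 0 0 130 -3; python3 - <<'E'
from h import *
P={n:env.get_image(n) for n in("scene","top")};k=4
a=P["scene"]["color"][150:250,190:290];b=P["top"]["color"][150:250,205:305]
im=np.hstack([cv2.resize(x,None,fx=k,fy=k,interpolation=cv2.INTER_CUBIC) for x in(a,b)])[:,:,::-1]
cv2.imwrite("pics/c3.png",im)
E
```

```text
t 6.4 jig pos [-135.4   -2.1  138.8] yaw -0.37 q6 -22.5 F jig [ 0.09  0.21 -0.17] Mz 0.004 w 0.1
go cm [13.54 -0.3   0.84] rotvec [0.47 0.15 2.63]
```

View pics/c3.png

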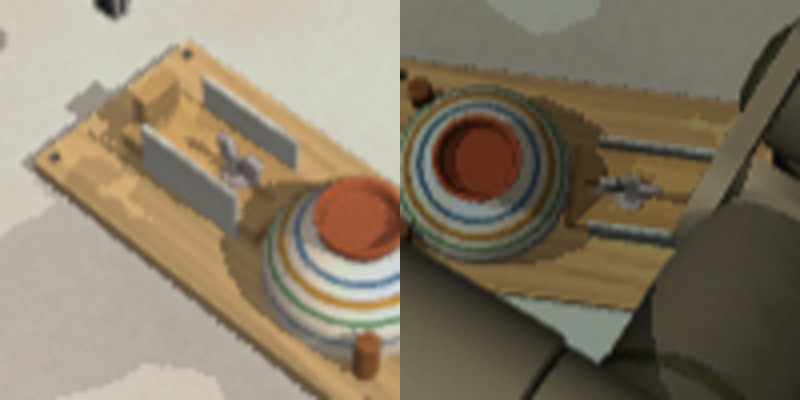

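Request:
move_arm([
  [0, 0, 0, 4, 0, 0, -0.4],
  [0, 0, 0, 8, -0.1, 0, -0.4],
  [0.2, 0.1, 0.3, 11.5, -0.2, 0.3, -0.4],
  [0.4, 0.1, 0.6, 13.5, -0.3, 0.8, -0.4],
  [0.4, 0.1, 0.6, 13.5, -0.3, 0.8, -0.4],
])

```text
time_s: 7.0
position: [0.5154, -0.0224, 0.1243]
tool_rot: [[0.147, 0.989, -0.011], [0.989, -0.147, 0.004], [0.003, -0.011, -1.0]]
ft_force: [-1.0, 0.0, -0.1]
grip_width: 0.0257
gripper_force: 0.0
```

```bash
python3 g.py 0 0 57 -1; python3 - <<'E'
from h import *
p=env.get_image("scene");k=6
cv2.imwrite("pics/c4.png",cv2.resize(p["color"][140:230,200:300],None,fx=k,fy=k,interpolation=cv2.INTER_CUBIC)[:,:,::-1])
E
```

```text
t 7.0 jig pos [  3.    3.3 124.3] yaw -0.79 q6 -7.2 F jig [-0.12  0.98 -0.12] Mz 0.003 w 25.7
go cm [-0.32  0.42  6.73] rotvec [-0.65 -0.16  0.21]
```

View pics/c4.png

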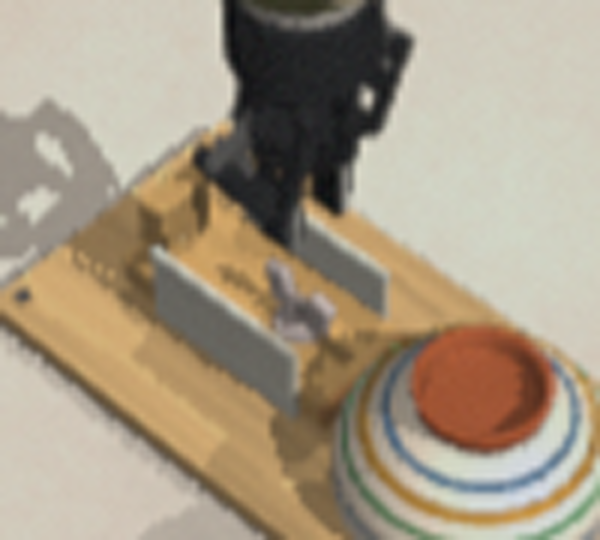

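Request:
move_arm([
  [0, 0, 0, 0, 0, 1.5, -0.4],
  [0, 0, 0, 0, 0, 3, -0.4],
  [0, 0, 0, 0, 0, 3.7, -0.4],
  [0, 0, 0, 0, 0, 3.7, -0.4],
])

```text
time_s: 7.45
position: [0.5157, -0.0252, 0.0883]
tool_rot: [[0.151, 0.988, -0.009], [0.988, -0.151, 0.003], [0.002, -0.009, -1.0]]
ft_force: [0.7, 0.6, 0.5]
grip_width: 0.0259
gripper_force: 0.0
```

```bash
python3 g.py 0 0 57 -1
```

```text
t 7.45 jig pos [ 0.3  2.7 88.3] yaw -1.02 q6 -7.3 F jig [ 0.69 -0.61  0.52] Mz 0.005 w 25.9
go cm [-0.03  0.3   3.13] rotvec [-0.54 -0.11 -0.02]
```

Request:
move_arm([
  [-0.5, -0.1, 0, 0, 0.3, 0.5, -0.4],
  [-0.5, -0.1, 0, 0, 0.3, 1.4, -0.4],
  [-0.5, -0.1, 0, 0, 0.3, 2.4, -0.4],
  [-0.5, -0.1, 0, 0, 0.3, 3.0, -0.4],
  [-0.5, -0.1, 0, 0, 0.3, 3.0, -0.4],
])

```text
time_s: 7.95
position: [0.5185, -0.0246, 0.0583]
tool_rot: [[0.15, 0.989, -0.0], [0.989, -0.15, 0.0], [0.0, -0.0, -1.0]]
ft_force: [-0.2, 0.1, 0.5]
grip_width: 0.0258
gripper_force: 0.0
```

```bash
python3 g.py 0 0 57 -1
```

```text
t 7.95 jig pos [ 1.2  0.  58.3] yaw -0.95 q6 -7.2 F jig [0.06 0.22 0.5 ] Mz -0.008 w 25.8
go cm [-0.12  0.    0.13] rotvec [-0.01 -0.01  0.05]
```

Request:
move_arm([
  [0, 0, 0, 0, 0, 0.1, -1],
  [0, 0, 0, 0, 0, 0.1, -1],
  [0, 0, 0, 0, 0, 0.1, -1],
  [0, 0, 0, 0, 0, 0.1, -1],
  [0, 0, 0, 0, 0, 0.1, -1],
], squeeze=35)

```text
time_s: 8.45
position: [0.5184, -0.0247, 0.0583]
tool_rot: [[0.15, 0.989, 0.0], [0.989, -0.15, -0.0], [-0.0, 0.0, -1.0]]
ft_force: [-6.2, -0.3, 2.8]
grip_width: 0.0068
gripper_force: 36.0
```

```bash
python3 g.py 0 0 57 -1
```

```text
t 8.45 jig pos [ 1.2  0.1 58.3] yaw -0.96 q6 -7.2 F jig [-1.13  6.06  2.83] Mz -0.188 w 6.8
go cm [-0.12  0.01  0.13] rotvec [0.03 0.   0.04]
```

Request:
move_arm([
  [0, 0, 6, -0.06, -0.08, 0.1, -1],
  [0, 0, 13, -0.1, -0.08, 0.1, -1],
  [0, 0, 20, -0.1, -0.08, 0.1, -1],
  [0, 0, 25, -0.1, -0.08, 0.12, -1],
  [0, 0, 25, -0.1, -0.08, 0.12, -1],
])

```text
time_s: 8.95
position: [0.5186, -0.025, 0.0581]
tool_rot: [[0.556, 0.831, 0.004], [0.831, -0.556, 0.0], [0.002, 0.003, -1.0]]
ft_force: [-3.7, 5.6, 8.5]
grip_width: 0.0067
gripper_force: 36.7
```

```bash
cat > m.py <<'E'
# still readings: camera calls let 0.05 s pass each
from h import *
import subprocess
L=[]
for i in range(6):
    env.get_image("top");s=env.observe();L.append(np.r_[s["wrist_torque"],s["ft_force"],s["joint_efforts"][5]])
L=np.array(L);print("M",L.mean(0)[:3].round(3),"sd",L.std(0)[:3].round(3),"F",L.mean(0)[3:6].round(2),"e6",L.mean(0)[6].round(4),L.std(0)[6].round(4))
E
python3 m.py; python3 g.py 0 0 57 -1
```

```text
M [ 0.858  0.574 -0.03 ] sd [0.015 0.023 0.036] F [-3.19  4.89  9.44] e6 0.0105 0.0887
t 9.25 jig pos [ 0.9 -0.1 58.1] yaw -25.95 q6 17.7 F jig [4.52 3.38 9.84] Mz -0.045 w 6.8
go cm [-0.09  0.03  0.11] rotvec [  0.19  -0.11 -24.95]
```

Request:
move_arm([
  [0, 0, 7, 0, 0, -0.08, -1],
  [0, 0, 13, 0, 0, -0.08, -1],
  [0, 0, 18, 0, 0, -0.08, -1],
  [0, 0, 21, 0, 0, -0.08, -1],
  [0, 0, 22, 0, 0, -0.08, -1],
])

```text
time_s: 9.75
position: [0.5187, -0.0251, 0.058]
tool_rot: [[0.826, 0.564, 0.003], [0.564, -0.826, 0.0], [0.003, 0.002, -1.0]]
ft_force: [1.9, 5.2, -1.7]
grip_width: 0.0064
gripper_force: 35.5
```

```bash
python3 g.py; python3 m.py; python3 g.py 0 0 57 -1
```

```text
t 9.75 jig pos [ 0.8 -0.2 58. ] yaw -47.99 q6 39.7 F jig [ 5.44 -1.22 -1.65] Mz 0.18 w 6.4
M [ 0.923 -0.289  0.131] sd [0.037 0.022 0.038] F [ 1.51  5.27 -1.34] e6 0.1889 0.0759
t 10.05 jig pos [ 0.7 -0.2 58. ] yaw -47.88 q6 39.6 F jig [ 5.41 -0.74 -0.6 ] Mz 0.108 w 6.8
go cm [-0.06  0.04  0.1 ] rotvec [  0.15  -0.13 -46.88]
```

Request:
move_arm([
  [0, 0, 4, 0.02, -0.02, 0, -1],
  [0, 0, 8, 0.04, -0.04, 0, -1],
  [0, 0, 12, 0.04, -0.04, 0.01, -1],
  [0, 0, 16, 0.04, -0.04, 0.01, -1],
  [0, 0, 20, 0.04, -0.04, 0.02, -1],
])

```text
time_s: 10.55
position: [0.5187, -0.0252, 0.0578]
tool_rot: [[0.969, 0.247, 0.003], [0.247, -0.969, -0.001], [0.003, 0.002, -1.0]]
ft_force: [1.0, 1.0, -0.0]
grip_width: 0.0072
gripper_force: 35.6
```

```bash
sed -i 's/L=np.array(L);/L=np.array(L);print("Mz seq",L[:,2].round(3),"e6",L[:,6].round(3));/' m.py; python3 g.py; python3 m.py; python3 g.py 0 0 57 -1
```

```text
t 10.55 jig pos [ 0.7 -0.3 57.8] yaw -68.03 q6 59.8 F jig [ 1.14 -0.88 -0.  ] Mz 0.165 w 7.2
Mz seq [ 0.104 -0.009 -0.03  -0.015  0.014  0.081] e6 [-0.1    0.753  0.273  0.066  0.013  0.012]
M [ 0.215 -0.308  0.024] sd [0.015 0.088 0.051] F [ 2.08  1.72 -1.36] e6 0.1696 0.2842
t 10.85 jig pos [ 0.6 -0.3 57.8] yaw -67.87 q6 59.7 F jig [ 2.3  -2.43 -0.88] Mz 0.081 w 7.0
go cm [-0.05  0.05  0.08] rotvec [  0.16  -0.1  -66.87]
```

Request:
move_arm([
  [0, 0, 4, 0, 0, 0, -1],
  [0, 0, 8, 0, 0, 0, -1],
  [0, 0, 12, 0, 0, 0.01, -1],
  [0, 0, 15, 0, 0, 0.01, -1],
  [0, 0, 18, 0, 0, 0.02, -1],
])

```text
time_s: 11.35
position: [0.5187, -0.0254, 0.0577]
tool_rot: [[0.998, -0.064, 0.003], [-0.064, -0.998, -0.001], [0.003, 0.001, -1.0]]
ft_force: [2.0, 0.6, -0.6]
grip_width: 0.0066
gripper_force: 35.6
```

Request:
move_arm([
  [0, 0, 2, 0, 0, 0, -1],
])

```text
time_s: 11.45
position: [0.5187, -0.0254, 0.0577]
tool_rot: [[0.995, -0.099, 0.003], [-0.099, -0.995, -0.001], [0.003, 0.001, -1.0]]
ft_force: [2.7, -0.0, -2.1]
grip_width: 0.0069
gripper_force: 35.5
```

```bash
python3 g.py
```

```text
t 11.45 jig pos [ 0.5 -0.3 57.7] yaw -87.97 q6 79.8 F jig [ 0.34 -2.7  -2.05] Mz 0.211 w 6.9
```

Request:
move_arm([
  [0, 0, 2, 0, 0, 0, -1],
])

```text
time_s: 11.55
position: [0.5187, -0.0255, 0.0577]
tool_rot: [[0.991, -0.133, 0.003], [-0.133, -0.991, -0.001], [0.003, 0.001, -1.0]]
ft_force: [3.0, 0.9, -1.9]
grip_width: 0.0069
gripper_force: 35.5
```

```bash
python3 g.py
```

```text
t 11.55 jig pos [ 0.4 -0.3 57.7] yaw -89.95 q6 81.8 F jig [ 1.29 -2.83 -1.89] Mz 0.19 w 6.9
```

Request:
move_arm([
  [0, 0, 2.5, 0, 0, 0, -1],
  [0, 0, 5, 0, 0, 0, -1],
  [0, 0, 7.5, 0, 0, 0.01, -1],
  [0, 0, 10, 0, 0, 0.01, -1],
])

```text
time_s: 11.95
position: [0.5187, -0.0256, 0.0576]
tool_rot: [[0.953, -0.303, 0.003], [-0.303, -0.953, -0.001], [0.003, 0.0, -1.0]]
ft_force: [3.9, -1.0, -1.6]
grip_width: 0.007
gripper_force: 35.5
```

```bash
python3 g.py
```

```text
t 11.95 jig pos [ 0.3 -0.3 57.6] yaw -99.96 q6 91.8 F jig [-0.49 -4.01 -1.57] Mz 0.199 w 7.0
```

Request:
move_arm([
  [0, 0, 2.5, 0, 0, 0, -1],
  [0, 0, 5, 0, 0, 0, -1],
])

```text
time_s: 12.15
position: [0.5187, -0.0256, 0.0575]
tool_rot: [[0.923, -0.385, 0.003], [-0.385, -0.923, -0.001], [0.003, 0.0, -1.0]]
ft_force: [3.0, -1.1, -1.9]
grip_width: 0.007
gripper_force: 35.5
```

```bash
python3 g.py
```

```text
t 12.15 jig pos [ 0.3 -0.3 57.5] yaw -104.96 q6 96.8 F jig [-0.68 -3.12 -1.89] Mz 0.157 w 7.0
```

Request:
move_arm([
  [0, 0, 2.5, 0, 0, 0, -1],
  [0, 0, 5, 0, 0, 0, -1],
])

```text
time_s: 12.35
position: [0.5186, -0.0256, 0.0575]
tool_rot: [[0.886, -0.464, 0.003], [-0.464, -0.886, -0.001], [0.003, -0.0, -1.0]]
ft_force: [2.6, -0.6, -1.9]
grip_width: 0.0067
gripper_force: 35.4
```

```bash
python3 g.py
```

```text
t 12.35 jig pos [ 0.3 -0.2 57.5] yaw -109.96 q6 101.8 F jig [-0.22 -2.66 -1.89] Mz 0.221 w 6.7
```

Request:
move_arm([
  [0, 0, 2.5, 0, 0, 0, -1],
  [0, 0, 5, 0, 0, 0.01, -1],
])

```text
time_s: 12.55
position: [0.5186, -0.0257, 0.0574]
tool_rot: [[0.842, -0.539, 0.003], [-0.539, -0.842, -0.001], [0.003, -0.0, -1.0]]
ft_force: [2.7, -1.7, -0.4]
grip_width: 0.0065
gripper_force: 35.6
```

```bash
python3 g.py
```

```text
t 12.55 jig pos [ 0.2 -0.2 57.4] yaw -114.96 q6 106.8 F jig [-1.31 -2.95 -0.37] Mz 0.185 w 6.5
```

Request:
move_arm([
  [0, 0, 2.5, 0, 0, 0, -1],
  [0, 0, 5, 0, 0, 0, -1],
  [0, 0, 7.5, 0, 0, 0.01, -1],
  [0, 0, 10, 0, 0, 0.01, -1],
])

```text
time_s: 12.95
position: [0.5185, -0.0258, 0.0574]
tool_rot: [[0.736, -0.677, 0.003], [-0.677, -0.736, -0.002], [0.003, -0.001, -1.0]]
ft_force: [1.6, -2.1, -1.3]
grip_width: 0.0069
gripper_force: 35.5
```

```bash
python3 g.py
```

```text
t 12.95 jig pos [ 0.1 -0.2 57.4] yaw -124.96 q6 116.8 F jig [-1.85 -1.83 -1.29] Mz 0.147 w 6.9
```

Request:
move_arm([
  [0, 0, 2.5, 0, 0, 0, -1],
  [0, 0, 5, 0, 0, 0, -1],
])

```text
time_s: 13.15
position: [0.5185, -0.0258, 0.0573]
tool_rot: [[0.674, -0.739, 0.003], [-0.739, -0.674, -0.002], [0.003, -0.001, -1.0]]
ft_force: [1.2, -2.5, -1.8]
grip_width: 0.0067
gripper_force: 35.5
```

```bash
python3 g.py
```

```text
t 13.15 jig pos [ 0.1 -0.2 57.3] yaw -129.96 q6 121.8 F jig [-2.36 -1.49 -1.79] Mz 0.194 w 6.7
```

Request:
move_arm([
  [0, 0, 2.5, 0, 0, 0, -1],
  [0, 0, 5, 0, 0, 0, -1],
])

```text
time_s: 13.35
position: [0.5185, -0.0258, 0.0573]
tool_rot: [[0.607, -0.795, 0.002], [-0.795, -0.607, -0.002], [0.003, -0.001, -1.0]]
ft_force: [1.1, -2.7, -1.7]
grip_width: 0.007
gripper_force: 35.5
```

```bash
python3 g.py
```

```text
t 13.35 jig pos [ 0.1 -0.1 57.3] yaw -134.96 q6 126.8 F jig [-2.56 -1.49 -1.69] Mz 0.222 w 7.0
```

Request:
move_arm([
  [0, 0, 2.5, 0, 0, 0, -1],
  [0, 0, 5, 0, 0, 0.01, -1],
])

```text
time_s: 13.55
position: [0.5184, -0.0259, 0.0572]
tool_rot: [[0.535, -0.845, 0.002], [-0.845, -0.535, -0.002], [0.003, -0.001, -1.0]]
ft_force: [1.4, -1.6, -0.2]
grip_width: 0.0067
gripper_force: 35.7
```

```bash
python3 g.py
```

```text
t 13.55 jig pos [ 0.  -0.1 57.2] yaw -139.96 q6 131.8 F jig [-1.39 -1.62 -0.2 ] Mz 0.192 w 6.7
```

Request:
move_arm([
  [0, 0, 0, 0, 0, 0, -0.4],
  [0, 0, 0, 0, 0, 0, -0.4],
  [0, 0, 0, 0, 0, 0, -0.4],
  [0, 0, 0, 0, 0, -1.5, -0.4],
  [0, 0, 0, 0, 0, -3.5, -0.4],
])

```text
time_s: 14.05
position: [0.5175, -0.0249, 0.0919]
tool_rot: [[0.536, -0.844, -0.001], [-0.844, -0.536, 0.0], [-0.001, 0.0, -1.0]]
ft_force: [0.2, 0.3, 1.1]
grip_width: 0.0256
gripper_force: 0.0
```

Request:
move_arm([
  [0, 0, -8.5, 0, 0, 0, -0.4],
  [0, 0, -17, 0, 0, 0, -0.4],
  [0, 0, -25.5, 0, 0, 0, -0.4],
  [0, 0, -34, 0, 0, 0, -0.4],
  [0, 0, -42, 0, 0, 0, -0.4],
])

```text
time_s: 14.55
position: [0.518, -0.025, 0.0921]
tool_rot: [[0.965, -0.263, 0.002], [-0.263, -0.965, -0.0], [0.002, -0.0, -1.0]]
ft_force: [0.5, 0.1, -0.8]
grip_width: 0.0253
gripper_force: 0.0
```

Request:
move_arm([
  [0, 0, -8.5, 0, 0, 0, -0.4],
  [0, 0, -17, 0, 0, 0, -0.4],
  [0, 0, -25.5, 0, 0, 0, -0.4],
  [0, 0, -34, 0, 0, 0, -0.4],
  [0, 0, -42, 0, 0, 0, -0.4],
])

```text
time_s: 15.05
position: [0.518, -0.025, 0.0921]
tool_rot: [[0.893, 0.45, 0.002], [0.45, -0.893, -0.0], [0.001, 0.001, -1.0]]
ft_force: [-0.4, -0.5, 0.6]
grip_width: 0.0258
gripper_force: 0.0
```

Request:
move_arm([
  [0, 0, -8.5, 0, 0, 0, -0.4],
  [0, 0, -17, 0, 0, 0, -0.4],
  [0, 0, -25.5, 0, 0, 0, -0.4],
  [0, 0, -34, 0, 0, 0, -0.4],
  [0, 0, -42, 0, 0, 0, -0.4],
])

```text
time_s: 15.55
position: [0.518, -0.025, 0.0921]
tool_rot: [[0.362, 0.932, 0.002], [0.932, -0.362, -0.0], [0.0, 0.002, -1.0]]
ft_force: [-0.1, -0.2, 0.2]
grip_width: 0.0253
gripper_force: 0.0
```

Request:
move_arm([
  [0, 0, -8.5, 0, 0, 0, -0.4],
  [0, 0, -17, 0, 0, 0, -0.4],
  [0, 0, -25.5, 0, 0, 0, -0.4],
  [0, 0, -34, 0, 0, 0, -0.4],
  [0, 0, -42, 0, 0, 0, -0.4],
])

```text
time_s: 16.05
position: [0.518, -0.025, 0.0921]
tool_rot: [[-0.354, 0.935, 0.002], [0.935, 0.354, -0.0], [-0.001, 0.001, -1.0]]
ft_force: [-0.7, 0.2, 0.7]
grip_width: 0.0255
gripper_force: 0.0
```

Request:
move_arm([
  [0, 0, -6, 0, 0, 0, -0.4],
  [0, 0, -12, 0, 0, 0, -0.4],
  [0, 0, -12, 0, 0, 0, -0.4],
  [0, 0, -12, 0, 0, 0, -0.4],
])

```text
time_s: 16.45
position: [0.5181, -0.0251, 0.0921]
tool_rot: [[-0.533, 0.846, 0.002], [0.846, 0.533, -0.0], [-0.001, 0.001, -1.0]]
ft_force: [-0.6, -0.6, -0.4]
grip_width: 0.0256
gripper_force: 0.0
```

```bash
python3 m.py; python3 g.py 0 -0.5 57.2 40
```

```text
Mz seq [ 0.011 -0.005 -0.028  0.05   0.041  0.014] e6 [-0.022  0.012  0.019  0.018  0.015  0.012]
M [0.015 0.023 0.014] sd [0.023 0.01  0.026] F [0.59 0.02 0.16] e6 0.0089 0.0143
t 16.75 jig pos [ 0.7  0.3 92.1] yaw 40.01 q6 -48.2 F jig [ 0.42 -0.81  0.59] Mz 0.014 w 25.4
go cm [-0.11  0.01  3.49] rotvec [0.08 0.06 0.01]
```

Zero moment checks out (about 0.01). Lower and regrip.

Request:
move_arm([
  [0, 0, 0, -0.05, 0, 1, -0.4],
  [0, 0, 0, -0.05, 0, 2, -0.4],
  [0, 0, 0, -0.05, 0, 3, -0.4],
  [0, 0, 0, -0.05, 0, 3.45, -0.4],
  [0, 0, 0, -0.05, 0, 3.45, -0.4],
])

```text
time_s: 17.25
position: [0.518, -0.0254, 0.0566]
tool_rot: [[-0.535, 0.845, -0.0], [0.845, 0.535, 0.0], [0.0, 0.0, -1.0]]
ft_force: [1.1, 0.3, 0.5]
grip_width: 0.026
gripper_force: 0.0
```

Request:
move_arm([
  [0, 0, 0, 0, 0, 0, -1],
  [0, 0, 0, 0, 0, 0, -1],
  [0, 0, 0, 0, 0, 0, -1],
  [0, 0, 0, 0, 0, 0, -1],
  [0, 0, 0, 0, 0, 0, -1],
])

```text
time_s: 17.75
position: [0.5184, -0.0256, 0.0578]
tool_rot: [[-0.535, 0.845, 0.002], [0.845, 0.535, -0.001], [-0.001, 0.001, -1.0]]
ft_force: [-1.9, -1.1, 0.8]
grip_width: 0.0068
gripper_force: 36.4
```

```bash
python3 m.py; python3 g.py
```

```text
Mz seq [0.133 0.088 0.154 0.079 0.029 0.089] e6 [0.094 0.094 0.094 0.094 0.095 0.095]
M [-0.357  0.397  0.095] sd [0.031 0.044 0.04 ] F [-2.2  -1.76  3.77] e6 0.0943 0.0003
t 18.05 jig pos [ 0.3 -0.1 57.8] yaw 40.05 q6 -48.3 F jig [-2.18  3.06  4.3 ] Mz 0.089 w 6.7
```

Request:
move_arm([
  [0, 0, 2.5, 0, 0, 0, -1],
  [0, 0, 5, 0, 0, 0, -1],
])

```text
time_s: 18.25
position: [0.5184, -0.0256, 0.0578]
tool_rot: [[-0.458, 0.889, 0.002], [0.889, 0.458, -0.001], [-0.001, 0.001, -1.0]]
ft_force: [-2.6, -2.6, 3.0]
grip_width: 0.0067
gripper_force: 36.7
```

```bash
python3 g.py
```

```text
t 18.25 jig pos [ 0.2 -0.  57.8] yaw 34.96 q6 -43.2 F jig [-2.91  2.21  2.97] Mz 0.206 w 6.7
```

Request:
move_arm([
  [0, 0, 2.5, 0, 0, 0, -1],
  [0, 0, 5, 0, 0, 0, -1],
])

```text
time_s: 18.45
position: [0.5184, -0.0256, 0.0577]
tool_rot: [[-0.379, 0.925, 0.002], [0.925, 0.379, -0.001], [-0.001, 0.001, -1.0]]
ft_force: [-3.0, -2.4, 4.5]
grip_width: 0.0067
gripper_force: 36.7
```

```bash
python3 g.py
```

```text
t 18.45 jig pos [ 0.2 -0.  57.7] yaw 29.96 q6 -38.2 F jig [-2.83  2.68  4.48] Mz 0.205 w 6.7
```

Request:
move_arm([
  [0, 0, 2.5, 0, 0, 0, -1],
  [0, 0, 5, 0, 0, 0.01, -1],
])

```text
time_s: 18.65
position: [0.5184, -0.0256, 0.0577]
tool_rot: [[-0.297, 0.955, 0.002], [0.955, 0.297, -0.001], [-0.001, 0.001, -1.0]]
ft_force: [-3.5, -2.7, 5.0]
grip_width: 0.0071
gripper_force: 36.8
```

```bash
python3 g.py
```

```text
t 18.65 jig pos [ 0.2  0.  57.7] yaw 24.96 q6 -33.2 F jig [-3.1   3.07  4.97] Mz 0.205 w 7.1
```

```bash
sed -i 's/"w",round/"e6",s0["joint_efforts"][5].round(4),"w",round/' g.py
```

Request:
move_arm([
  [0, 0, 2, 0, 0, -0.04, -1],
  [0, 0, 4, 0, 0, -0.04, -1],
  [0, 0, 5, 0, 0, -0.04, -1],
  [0, 0, 5.5, 0, 0, -0.04, -1],
  [0, 0, 6, 0, 0, -0.04, -1],
])

```text
time_s: 19.15
position: [0.5183, -0.0256, 0.0577]
tool_rot: [[-0.197, 0.98, 0.001], [0.98, 0.197, -0.0], [-0.001, 0.001, -1.0]]
ft_force: [-2.0, -3.9, -2.2]
grip_width: 0.0065
gripper_force: 36.1
```

```bash
python3 g.py;python3 m.py
```

```text
t 19.15 jig pos [ 0.2  0.1 57.7] yaw 19.04 q6 -27.3 F jig [-4.15  1.41 -2.2 ] Mz 0.186 e6 0.0924 w 6.5
Mz seq [0.176 0.189 0.15  0.179 0.129 0.204] e6 [0.152 0.251 0.194 0.171 0.166 0.167]
M [-0.76   0.321  0.171] sd [0.045 0.015 0.025] F [-1.85 -4.52 -3.18] e6 0.1836 0.0327
```

Request:
move_arm([
  [0, 0, 2, 0, 0, 0, -1],
  [0, 0, 4, 0, 0, 0, -1],
  [0, 0, 5, 0, 0, 0, -1],
  [0, 0, 5.5, 0, 0, 0, -1],
  [0, 0, 6, 0, 0, 0, -1],
])

```text
time_s: 19.95
position: [0.5182, -0.0256, 0.0577]
tool_rot: [[-0.093, 0.996, 0.001], [0.996, 0.093, -0.0], [-0.001, 0.001, -1.0]]
ft_force: [-0.7, -5.3, -4.3]
grip_width: 0.0069
gripper_force: 35.8
```

```bash
python3 g.py;python3 m.py
```

```text
t 19.95 jig pos [ 0.2  0.1 57.7] yaw 13.04 q6 -21.3 F jig [-5.35 -0.01 -4.26] Mz 0.294 e6 0.1061 w 6.9
Mz seq [0.205 0.128 0.161 0.207 0.192 0.127] e6 [0.185 0.24  0.183 0.165 0.162 0.161]
M [-0.872  0.278  0.17 ] sd [0.039 0.022 0.034] F [-1.79 -5.35 -4.57] e6 0.1827 0.0274
```

Request:
move_arm([
  [0, 0, 2, -0.02, 0, 0.02, -1],
  [0, 0, 4, -0.04, 0, 0.03, -1],
  [0, 0, 5, -0.04, 0, 0.03, -1],
  [0, 0, 5.5, -0.04, 0, 0.03, -1],
  [0, 0, 6, -0.04, 0, 0.03, -1],
])

```text
time_s: 20.75
position: [0.5183, -0.0257, 0.0576]
tool_rot: [[0.011, 1.0, 0.001], [1.0, -0.011, 0.0], [0.0, 0.001, -1.0]]
ft_force: [-3.8, -0.8, -1.5]
grip_width: 0.007
gripper_force: 36.2
```

```bash
python3 g.py;python3 m.py
```

```text
t 20.75 jig pos [ 0.1  0.1 57.6] yaw 7.04 q6 -15.3 F jig [-1.33  3.66 -1.53] Mz 0.247 e6 0.1193 w 7.0
Mz seq [0.21  0.182 0.171 0.221 0.184 0.201] e6 [0.173 0.27  0.214 0.193 0.191 0.193]
M [-0.193  0.637  0.195] sd [0.073 0.049 0.017] F [-3.83 -0.84 -0.11] e6 0.2059 0.0311
```

Request:
move_arm([
  [0, 0, 2, 0, 0, 0, -1],
  [0, 0, 4, 0, 0, 0, -1],
  [0, 0, 5, 0, 0, 0, -1],
  [0, 0, 5.5, 0, 0, 0, -1],
  [0, 0, 6, 0, 0, 0, -1],
])

```text
time_s: 21.55
position: [0.5182, -0.0257, 0.0575]
tool_rot: [[0.116, 0.993, 0.001], [0.993, -0.116, 0.0], [0.0, 0.001, -1.0]]
ft_force: [-4.3, 0.2, 0.3]
grip_width: 0.0069
gripper_force: 36.2
```

```bash
python3 g.py;python3 m.py
```

```text
t 21.55 jig pos [ 0.1  0.1 57.5] yaw 1.05 q6 -9.3 F jig [-0.34  4.29  0.27] Mz 0.257 e6 0.1346 w 6.9
Mz seq [0.162 0.171 0.189 0.232 0.221 0.208] e6 [0.188 0.284 0.228 0.202 0.199 0.2  ]
M [0.093 0.87  0.197] sd [0.035 0.029 0.026] F [-5.28  0.81 -0.17] e6 0.2167 0.0324
```

Request:
move_arm([
  [0, 0, 1.5, 0, 0, 0, -1],
  [0, 0, 3, 0, 0, 0, -1],
])

```text
time_s: 22.05
position: [0.5182, -0.0257, 0.0575]
tool_rot: [[0.168, 0.986, 0.001], [0.986, -0.168, 0.0], [0.0, 0.001, -1.0]]
ft_force: [-5.4, 1.4, 0.8]
grip_width: 0.0066
gripper_force: 36.2
```

```bash
python3 g.py
```

```text
t 22.05 jig pos [ 0.1  0.1 57.5] yaw -1.99 q6 -6.3 F jig [0.67 5.52 0.77] Mz 0.234 e6 -0.1114 w 6.6
```

Request:
move_arm([
  [0, 0, 1.5, 0, 0, 0, -1],
])

```text
time_s: 22.15
position: [0.5182, -0.0257, 0.0575]
tool_rot: [[0.194, 0.981, 0.001], [0.981, -0.194, 0.0], [0.0, 0.001, -1.0]]
ft_force: [-5.2, 0.5, -0.8]
grip_width: 0.007
gripper_force: 36.2
```

```bash
python3 g.py
```

```text
t 22.15 jig pos [ 0.1  0.1 57.5] yaw -3.5 q6 -4.8 F jig [-0.17  5.23 -0.77] Mz 0.242 e6 -0.0912 w 7.0
```

Request:
move_arm([
  [0, 0, 1, 0, 0, 0, -1],
])

```text
time_s: 22.25
position: [0.5182, -0.0257, 0.0575]
tool_rot: [[0.211, 0.977, 0.001], [0.978, -0.211, 0.0], [0.0, 0.001, -1.0]]
ft_force: [-4.6, 0.9, -0.4]
grip_width: 0.007
gripper_force: 36.2
```

```bash
python3 g.py
```

```text
t 22.25 jig pos [ 0.1  0.2 57.5] yaw -4.49 q6 -3.8 F jig [ 0.31  4.68 -0.39] Mz 0.263 e6 0.1058 w 7.0
```

Request:
move_arm([
  [0, 0, 0.7, 0, 0, 0, -1],
])

```text
time_s: 22.35
position: [0.5182, -0.0257, 0.0575]
tool_rot: [[0.223, 0.975, 0.001], [0.975, -0.223, 0.0], [0.0, 0.001, -1.0]]
ft_force: [-5.3, 0.9, -0.6]
grip_width: 0.007
gripper_force: 36.2
```

```bash
python3 g.py; python3 m.py
```

```text
t 22.35 jig pos [ 0.1  0.2 57.5] yaw -5.17 q6 -3.1 F jig [ 0.16  5.41 -0.58] Mz 0.325 e6 0.1513 w 7.0
Mz seq [0.222 0.198 0.18  0.147 0.147 0.175] e6 [0.225 0.304 0.222 0.197 0.191 0.19 ]
M [0.108 0.857 0.178] sd [0.02  0.026 0.027] F [-4.68  0.71 -0.28] e6 0.2215 0.0395
```

Request:
move_arm([
  [0, 0, 1.5, 0, 0, 0, -1],
  [0, 0, 3, 0, 0, 0, -1],
])

```text
time_s: 22.85
position: [0.5182, -0.0257, 0.0575]
tool_rot: [[0.274, 0.962, 0.001], [0.962, -0.274, 0.0], [0.0, 0.001, -1.0]]
ft_force: [-4.8, 1.0, -1.2]
grip_width: 0.0067
gripper_force: 36.2
```

```bash
python3 g.py
```

```text
t 22.85 jig pos [ 0.1  0.2 57.5] yaw -8.19 q6 -0.1 F jig [ 0.31  4.91 -1.18] Mz 0.229 e6 -0.0957 w 6.7
```

Request:
move_arm([
  [0, 0, 0.5, 0, 0, 0, -1],
])

```text
time_s: 22.95
position: [0.5182, -0.0257, 0.0574]
tool_rot: [[0.282, 0.959, 0.001], [0.959, -0.282, 0.0], [0.0, 0.001, -1.0]]
ft_force: [-4.6, 1.0, -0.5]
grip_width: 0.007
gripper_force: 36.2
```

```bash
python3 g.py
```

```text
t 22.95 jig pos [ 0.1  0.2 57.4] yaw -8.68 q6 0.4 F jig [ 0.36  4.72 -0.49] Mz 0.249 e6 0.3094 w 7.0
```

Request:
move_arm([
  [0, 0, 0.5, 0, 0, 0, -1],
])

```text
time_s: 23.05
position: [0.5182, -0.0257, 0.0575]
tool_rot: [[0.29, 0.957, 0.001], [0.957, -0.29, 0.0], [0.0, 0.001, -1.0]]
ft_force: [-5.2, 2.0, -0.6]
grip_width: 0.0068
gripper_force: 36.2
```

```bash
python3 g.py;python3 m.py
```

```text
t 23.05 jig pos [ 0.1  0.2 57.5] yaw -9.15 q6 0.9 F jig [ 1.3   5.39 -0.55] Mz 0.293 e6 0.1662 w 6.8
Mz seq [0.212 0.172 0.285 0.174 0.215 0.206] e6 [0.237 0.295 0.238 0.221 0.217 0.217]
M [0.099 0.89  0.211] sd [0.029 0.011 0.038] F [-4.85  0.92 -0.47] e6 0.2376 0.0273
```

Request:
move_arm([
  [0, 0, 0, 0, 0, 0, -0.4],
  [0, 0, 0, 0, 0, 0, -0.4],
  [0, 0, 0, 0, 0, 0, -0.4],
  [0, 0, 0, 0, 0, -2, -0.4],
  [0, 0, 0, 0, 0, -5, -0.4],
])

```text
time_s: 23.85
position: [0.5181, -0.0258, 0.1072]
tool_rot: [[0.29, 0.957, -0.0], [0.957, -0.29, 0.0], [0.0, -0.001, -1.0]]
ft_force: [1.2, -0.9, 0.1]
grip_width: 0.0256
gripper_force: 0.0
```

Request:
move_arm([
  [0, 0, 0, 0, 0, -4, -0.4],
  [0, 0, 0, -4, 0, -8, -0.4],
  [0, 0, 0, -8, 0, -8, -0.4],
  [0, 0, 0, -12, 0, -8, -0.4],
  [0, 0, 0, -16, 0, -8, -0.4],
])

```text
time_s: 24.35
position: [0.4717, -0.1807, 0.1883]
tool_rot: [[0.29, 0.957, 0.004], [0.957, -0.29, -0.001], [-0.0, 0.004, -1.0]]
ft_force: [-0.2, 0.1, 0.8]
grip_width: 0.0259
gripper_force: 0.0
```

```bash
python3 g.py; python3 - <<'E'
from h import *
P={n:env.get_image(n) for n in("scene","top")};k=4
a=P["scene"]["color"][150:250,190:290];b=P["top"]["color"][150:250,205:305]
im=np.hstack([cv2.resize(x,None,fx=k,fy=k,interpolation=cv2.INTER_CUBIC) for x in(a,b)])[:,:,::-1]
cv2.imwrite("pics/c5.png",im)
E
```

```text
t 24.35 jig pos [-159.7   25.5  188.3] yaw -9.15 q6 -17.6 F jig [0.09 0.24 0.79] Mz 0.034 e6 1.0285 w 25.9
```

View pics/c5.png

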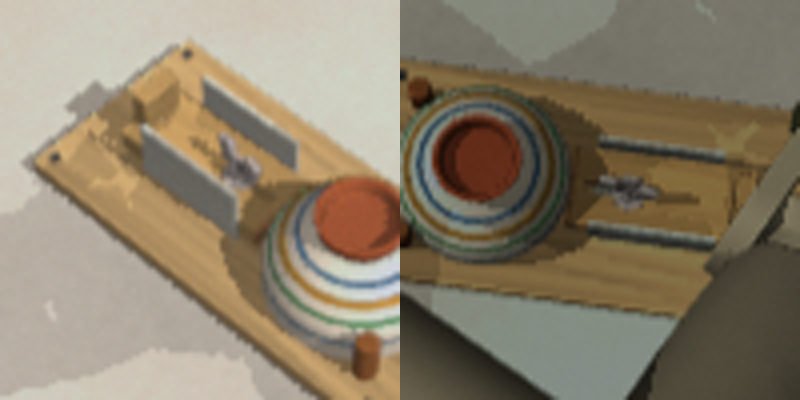

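The picture shows the bowl at the same pixels as before (foot at about (478,158) in the top half). The jaw is still against the rim, the nut is in place and the gripper is clear.

Request:
move_arm([
  [0, 0, 0, 0, 0, 0, -0.4],
  [0, 0, 0, 0, 0, 0, -0.4],
  [0, 0, 0, 0, 0, 0, -0.4],
])

```text
time_s: 24.75
position: [0.4722, -0.178, 0.1876]
tool_rot: [[0.288, 0.958, 0.002], [0.958, -0.288, -0.0], [0.0, 0.002, -1.0]]
ft_force: [0.3, -0.1, -0.2]
grip_width: 0.0257
gripper_force: 0.0
```

```bash
python3 -c "
from rig import env
print(env.close_job())"
```

```text
the job is handed in; nothing more can be done
None
```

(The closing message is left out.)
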